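# Seat the chip carousel's plate on its locating pin

### The arm

A 7-joint arm with a two-finger parallel gripper is mounted at the origin on the work surface. World frame = base frame: x ahead of the robot, y to its left, z up, the work surface at z = 0. Lengths are in m, angles in rad, forces in N, time in s.
With the tool pointing down it reaches from about 0.375 to 0.925 m from the base axis. Payload 3.1 kg.
Tool frame: the origin (TCP) lies at the centre of the arm's flange, where the gripper is bolted on; the fingertips stand 173 mm ahead of it and the grasp point (between the pads) lies 155 mm ahead of it; z points along the fingers, y is the line along which they close (so a half turn about z gives the same grasp; the last joint's range is limited). The gripper opens to 85 mm and grips with 20 to 120 N. Pads are 22 mm wide; open, the fingers measure 114 mm over their backs; the gripper's body (76 mm by 85 mm) begins 54 mm behind the grasp point. The pads swing forward as they close: fully open they stand 13 mm farther back than shut.
Start: joints at [1.227, 0.383, 0.044, 1.598, -0.018, 1.161, -0.05], TCP at [0.158, -0.63, 0.405] pointing down, gripper open.
Joint ranges: [-2.61, 2.61], [-0.41, 2.15], [-1.48, 1.57], [0, 2.5], [-1.57, 4.71], [0.05, 1.97], [-2.85, 2.85]. Speed limits (rad/s): [2.79, 2.79, 3.14, 3.14, 3.14, 3.14, 3.14].

### API

Orientations are given as [roll, pitch, yaw] about the fixed x, y, z axes, in that order (R = Rz(yaw) Ry(pitch) Rx(roll)).
In Python, from workcell import monitor, optics, workorder gives the robot as it stands.
- The arm moves only by the tool play_rows, never from a script. Its argument "plan" is a list of rows, each a list of 7 numbers: the turn, a rotation vector about the tool's x, y, z in units of 6 degrees (1.0 is 6 degrees), then the shift along the tool's x, y, z in units of 25 mm (1.0 is 25 mm), then the finger opening in mm, from 0 to 85.4. A call has 1 to 12 rows; each row shifts and turns the commanded pose from where the row before left it, along the tool's axes as they then stand; what a row does not reach is not made up. A row lasts 1/8 s, in which the tool goes at most 62.5 mm and 10.7 degrees, less where a joint would pass 70% of its speed; a pose out of reach is approached as far as the arm can. A call is refused whole if a number of a shift passes 1 or a number of a turn 1, either way. A call with a gripper value outside its range is refused whole. The fingers move at their own pace and stop on an object; the grip force is fixed at half the most. Time passes only in rows, so rows that do not move let the fingers close. It gives the time, the measured TCP pose, the force, the opening and the grip force at its end, in the units of the state.
- monitor.state(): the state, without advancing time (a new reading comes with each control period).
- optics.camera(name): name is "side" or "top" or "wrist"; returns the picture (420x560x3 uint8, red, green, blue); there is no depth.
- optics.camera_model(name): a dict with "K" (3x3 intrinsics, pixels), "cam_to_world" (4x4, takes a point from camera to world coordinates). Camera axes: x right, y down, z forward; pixel columns grow to the right and rows downward; lengths in m; the calibration is good to about 2 mm. A picture is of the moment at which its call begins: read the wrist's pose just before it. camera_model takes no time and is no camera call; for the wrist camera it gives the pose at the moment of the call.
- workorder.close_job(): hands the job in; it is judged then, once.
The state is a dict: "time_s": time; "joint_positions": joint angles; "joint_velocities": joint speeds; "joint_efforts": joint torques, N m; "position": TCP position; "orientation": TCP orientation; "wrist_force": force on the tool from outside, world axes, zero at the start; "moment": the same for the moment, N m; "opening": finger opening in m; "grasp_force": force on a finger pad.
Only numpy, scipy, OpenCV 4.12 (cv2) and the standard library are available. Lean on these libraries where they do the work, as an engineer would, in place of code of your own. Each camera call takes 0.05 s, during which the arm holds its last target. There are 200 camera calls.

### The job

The round aluminium plate of the chip carousel sits too high on its spindle because its rim notch is not over the steel locating pin on the foot. Push the plate round with a fingertip against one of its dividers until the notch stands above the pin, then press the plate straight down until it is fully home. Do not grip, force or lift the plate, and leave the pawns and chip stacks around it standing where they are; finish with the hand clear.

Things in the scene. Friction and masses are not known exactly. Their poses are not given: they have to be found in the camera images.
- foot_center (a point): Centre of the carousel's foot, on the shelf (z = 0) and on the vertical spindle axis. The foot is a black round disc 188 mm across and 20 mm high, fixed to the shelf; its x axis points from the spindle towards the pin. A 12 mm steel spindle stands at its centre up to 70 mm above the shelf.
- pin_top (a point): Top of the steel locating pin: upright, 10 mm thick with a hemispherical top 32 mm above the shelf, 84 mm from the spindle axis (right on the circle of the plate's rim, so half of it shows outside the rim), on a small steel lug that sticks out of the foot.
- plate_center (a point): Centre of the aluminium plate, level with its upper face; its x axis points from the spindle to the notch. The plate is a flat disc 168 mm across and 8 mm thick, upper face 42 mm above the shelf at the start, 30 mm when fully home. In its middle are a hub ring 32 mm across and 10 mm high and a black collar 22 mm across, 20 mm high.
- bay (a point): Floor of the open bay that has the notch in its outer edge, 46 mm from the axis, at the plate's upper face, in a flat dark chip seat 41 mm across. Four upright radial dividers stand like a cross on the plate, 4 mm thick, 24 mm tall, from 14 to 76 mm from the axis, at 45, 135, 225 and 315 degrees from the notch, leaving four such bays.
- notch (a point): The plate's only notch: on its upper face, at the rim (84 mm from the axis), in the middle of the notch's mouth. The notch is about 18 mm wide and 16 mm deep radially, and runs through the plate; it lies in the middle of one bay's outer edge.
- turn (a joint): Angle of the plate on the spindle in rad, counter-clockwise seen from above; 0 (or a whole turn, 6.283) when the notch is exactly over the pin. It starts between 0.7 and 5.58, turns freely both ways without stops, needs about 1 N at mid-radius and stops where it is left. About 0.05 rad off is near enough to press home.
- press (a joint): How far the plate has been pressed down the spindle, in m: 0 at the start, 0.012 when fully home, negative when lifted. The spindle fit is snug: the plate stays at the height it is left at, and moves down under about 6 N or a little more (anywhere on its upper face or hub), not tilting. Pressed away from the pin, it is stopped by the pin after about 0.002.
- plate: The same aluminium plate, with its dividers, as a  origin on the spindle axis at the middle of its underside, x axis towards the notch.
- pawn_a: Yellow plastic pawn, 28 mm across the foot and 54 mm tall, origin under its centre; stands beside the carousel. Leave alone.
- pawn_b: A second pawn just like the first, also beside the carousel. Leave alone.
- chips_a: Stack of green chips, 39 mm across and 33 mm tall, origin under its centre; beside the carousel. Leave alone.
- chips_b: Stack of green chips, 39 mm across and 20 mm tall, origin under its centre; beside the carousel. Leave alone.

How it is judged:
By the outcome, as a careful person would: the job done as asked, in the order asked, and still so for the second after the job is handed in, with the robot touching nothing.
It also fails if it takes over 40 s, if anything falls off the work surface, if the arm or the gripper's body presses on something with over 40 N, if the wrist force passes 120 N, or if a joint passes its speed limit or range.

## Working session

There is one attempt and no reset: what is moved stays moved. The work goes in short steps, Python scripts to look and compute and a tool call to move; the robot and the scene stay as the last step left them, time stands still between calls to the robot, and variables do not carry over. Pictures are saved under pics/ and viewed, at most 10 in all, crops included, and the job is handed in when it is done.

Besides the shell and the picture viewer there is one more tool, called after "Call:" as name(argument=value, ...), one argument or row to a line, values as JSON. play_rows: Moves the arm, as the interface text tells. Its arguments: {"type":"object","properties":{"plan":{"type":"array"}},"required":["plan"]}

```bash
mkdir -p pics; python3 - <<'E'
from workcell import monitor, optics
import cv2
s=monitor.state();print(s['time_s'],s['position'],s['orientation'],s['opening'])
for n in("top","side"):
    cv2.imwrite(f"pics/{n}0.png",optics.camera(n)[:,:,::-1]);m=optics.camera_model(n);print(m)
E
```

```text
0.0 [ 0.15807256 -0.62998437  0.40325353] [-3.13894793e+00  1.18666896e-04  2.45878678e-01] 0.08518355143129318
{'K': array([[405.43585429,   0.        , 280.23448674],
       [  0.        , 405.43585429, 217.99492123],
       [  0.        ,   0.        ,   1.        ]]), 'cam_to_world': array([[ 0.02353378, -0.99344634,  0.11185047,  0.49291875],
       [-0.99971959, -0.02309179,  0.00524568,  0.00466817],
       [-0.00262848, -0.11194256, -0.9937112 ,  0.76067954],
       [ 0.        ,  0.        ,  0.        ,  1.        ]])}
{'K': array([[473.63214082,   0.        , 280.76994021],
       [  0.        , 473.63214082, 208.31389465],
       [  0.        ,   0.        ,   1.        ]]), 'cam_to_world': array([[ 0.98284021, -0.12944266,  0.1314143 ,  0.47187682],
       [-0.18430099, -0.71859118,  0.67056682, -0.4227086 ],
       [ 0.0076332 , -0.68327982, -0.73011672,  0.54292042],
       [ 0.        ,  0.        ,  0.        ,  1.        ]])}
```

View pics/top0.png

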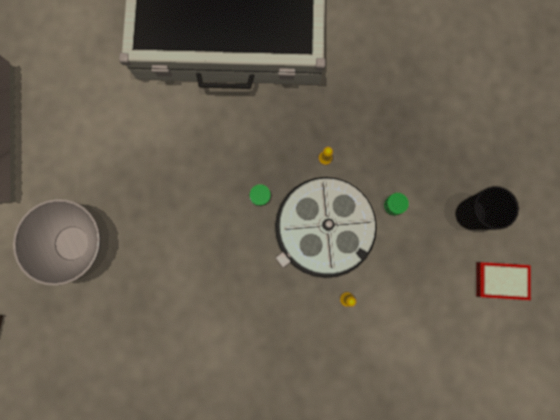

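View pics/side0.png

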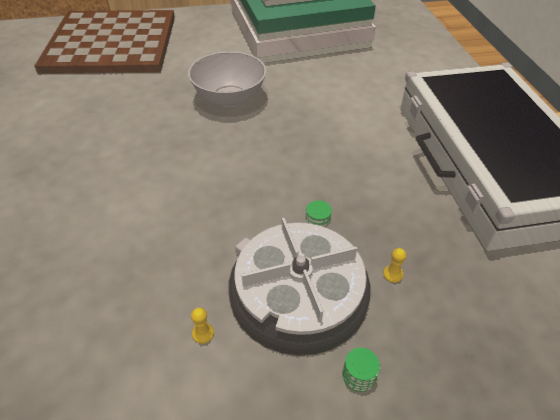

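The top picture shows the plate centre at (327,226), the notch at (363,255) and the pin lug at (283,260). The pawns are at (326,158) and (347,300), and the chips at (260,195) and (397,204). The side picture agrees with this.

```bash
cat > h.py <<'E'
import numpy as np
from workcell import monitor, optics
def ray(n,uv,z,m=None):
    m=m or optics.camera_model(n);T=m['cam_to_world']
    d=T[:3,:3]@np.linalg.inv(m['K'])@[*uv,1];return T[:3,3]+d*(z-T[2,3])/d[2]
E
python3 - <<'E'
from h import *
np.set_printoptions(precision=4,suppress=True)
c=ray('top',(327,226),.042);print('c',c,ray('side',(301,277),.042))
for k,uv,z in [('notch',(363,255),.042),('pin',(283,260),.022),('pa',(326,160),0),('pb',(347,300),0),('ca',(260,195),.02),('cb',(397,204),.033),('d1',(371,222),.066),('d2',(324,183),.066),('d3',(285,229),.066),('d4',(332,266),.066)]:
    p=ray('top',uv,z);v=p-c;print(k,p,np.hypot(*v[:2]),np.degrees(np.arctan2(v[1],v[0])))
for k,uv,z in [('notch',(269,319),.042),('pin',(243,246),.03),('hub',(301,258),.07)]:
    p=ray('side',uv,z);v=p-c;print(k,p,np.hypot(*v[:2]),np.degrees(np.arctan2(v[1],v[0])))
E
```

```text
c [ 0.5614 -0.0751  0.042 ] [ 0.5653 -0.0852  0.042 ]
notch [ 0.5115 -0.1391  0.042 ] 0.08119117984210081 -127.93047091666757
pin [0.4996 0.0018 0.022 ] 0.09860528591279544 128.8263041070408
pa [ 0.6925 -0.0765  0.    ] 0.13110228962154377 -0.6079126739307223
pb [ 0.4292 -0.1181  0.    ] 0.13906180099393778 -161.98791355625065
ca [0.6182 0.047  0.02  ] 0.13465552830456629 65.04514604898107
cb [ 0.6053 -0.2024  0.033 ] 0.13466301545204912 -71.00309553784962
d1 [ 0.5678 -0.148   0.066 ] 0.07323802785834159 -84.99488784586903
d2 [ 0.6342 -0.0664  0.066 ] 0.07326458626588078 6.804505155277741
d3 [ 0.5523 -0.0003  0.066 ] 0.07531953181916805 96.97495148751754
d4 [ 0.491  -0.0816  0.066 ] 0.07071450279564771 -174.67420944479557
notch [ 0.5151 -0.1372  0.042 ] 0.07753903983242756 -126.70689718410318
pin [ 0.4998 -0.0124  0.03  ] 0.08790926967610792 134.50096838048447
hub [ 0.5662 -0.0762  0.07  ] 0.004885685479990993 -12.909220373707672
```

Call:
play_rows(
  plan=[
    [0,0,0,1,-0.96,0,0],
    [0,0,0,1,-0.96,0,0],
    [0,0,0,1,-0.96,0,0],
    [0,0,0,1,-0.96,0,0],
    [0,0,0,1,-0.96,0,0],
    [0,0,0,1,-0.96,0,0],
    [0,0,0,1,-0.96,0,0],
    [0,0,0,1,-0.96,0,0],
    [0,0,0,1,-0.96,0,0],
    [0,0,0,1,-0.96,0,0],
    [0,0,0,1,-0.96,0,0],
    [0,0,0,1,-0.96,0,0],
  ],
)

```text
time_s: 1.6
position: [0.3793, -0.2769, 0.4042]
orientation: [-3.141, 0.001, 0.246]
wrist_force: [0.2, -0.5, 0.5]
opening: -0.0001
grasp_force: 0.0
```

Call:
play_rows(
  plan=[
    [0,0,0,1,-0.96,0,0],
    [0,0,0,1,-0.96,0,0],
    [0,0,0,1,-0.96,0,0],
    [0,0,0,1,-0.96,0,0],
    [0,0,0,1,-0.96,0,0],
    [0,0,0,1,-0.96,0,0],
    [0,0,-1,1,-0.96,0,0],
    [0,0,-1,0,0,0,0],
    [0,0,-1,0,0,0,0],
    [0,0,-1,0,0,0,0],
    [0,0,-1,0,0,0,0],
    [0,0,-1,0,0,0,0],
  ],
)

```text
time_s: 3.1
position: [0.5076, -0.0726, 0.4041]
orientation: [-3.141, 0.001, 0.878]
wrist_force: [0.9, -0.1, 0.2]
opening: 0.0
grasp_force: 0.0
```

```bash
python3 - <<'E'
from h import *
import cv2
s=monitor.state();print(s['time_s'],s['position'],s['orientation'],s['joint_positions'],s['opening'])
m=optics.camera_model('wrist');np.save('w1.npy',m,allow_pickle=True)
cv2.imwrite("pics/w1.png",optics.camera('wrist')[:,:,::-1]);print(m)
E
```

```text
3.1 [ 0.5075826  -0.07262611  0.4040936 ] [-3.14054468e+00  6.40061754e-04  8.77563617e-01] [ 0.54143197  0.16148954 -0.52004738  1.90241149  0.08953873  1.10158499
 -0.70689151] 3.506505754243522e-05
{'K': array([[294.41568188,   0.        , 277.64809482],
       [  0.        , 294.41568188, 210.17126525],
       [  0.        ,   0.        ,   1.        ]]), 'cam_to_world': array([[ 7.69177640e-01, -6.12625174e-01, -1.81813515e-01,
         5.54072998e-01],
       [-6.39034339e-01, -7.37804326e-01, -2.17439394e-01,
        -1.79362599e-02],
       [-9.33951334e-04,  2.83434599e-01, -9.58991114e-01,
         3.72773006e-01],
       [ 0.00000000e+00,  0.00000000e+00,  0.00000000e+00,
         1.00000000e+00]])}
```

View pics/w1.png

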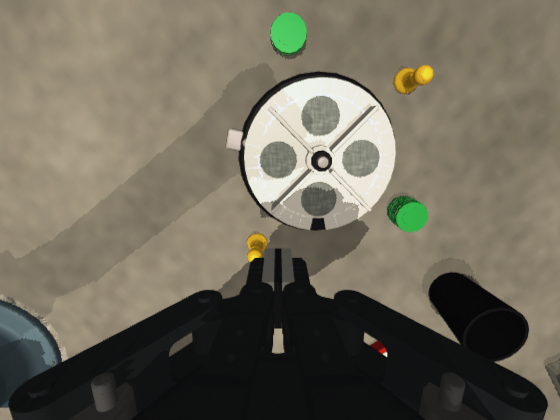

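The wrist picture shows the spindle top at (321,160), the notch at (318,224), the pin lug at (234,139), the divider ends at (374,107), (270,108), (273,208) and (369,209), and the closed fingertips near (278,255).

```bash
python3 - <<'E'
from h import *
np.set_printoptions(precision=4,suppress=True)
c=ray('wrist',(321,161),.070);print('c',c)
c2=ray('top',(328,224),.07);print(c2)
for k,uv,z in [('notch',(318,224),.042),('pinlug',(234,139),.022),('d',(374,107),.066),('d',(270,108),.066),('d',(273,208),.066),('d',(369,209),.066)]:
    p=ray('wrist',uv,z);v=p-c;print(k,p,np.hypot(*v[:2]),np.degrees(np.arctan2(v[1],v[0])))
E
```

```text
c [ 0.5642 -0.0745  0.07  ]
[ 0.5622 -0.0736  0.07  ]
notch [ 0.5174 -0.1367  0.042 ] 0.0778784588478243 -126.94190932121377
pinlug [0.5035 0.0011 0.022 ] 0.09693498848272622 128.81809349247635
d [ 0.6365 -0.0664  0.066 ] 0.07275260922910069 6.400937638062557
d [ 0.5571 -0.0018  0.066 ] 0.07300610012056874 95.6402245214487
d [ 0.4936 -0.0824  0.066 ] 0.07105635556829379 -173.5769664850783
d [ 0.5732 -0.1497  0.066 ] 0.07571393567767339 -83.219407285945
```

Call:
play_rows(
  plan=[
    [0,0,0,0.7,-0.12,0,0],
    [0,0,0,0.67,-0.12,0,0],
    [0,0,-1,0,0,0.5,0],
    [0,0,-1,0,0,0.5,0],
    [0,0,-1,0,0,0.5,0],
    [0,0,-1,0,0,0.5,0],
    [0,0,-1,0,0,0.5,0],
    [0,0,-1,0,0,0.5,0],
    [0,0,-1,0,0,0.5,0],
    [0,0,-1,0,0,0.5,0],
    [0,0,-1,0,0,0.5,0],
    [0,0,-1,0,0,0.5,0],
  ],
)

```text
time_s: 4.65
position: [0.5255, -0.0419, 0.2792]
orientation: [3.142, -0.0, 1.925]
wrist_force: [0.3, -0.2, -0.0]
opening: 0.0003
grasp_force: 0.0
```

Call:
play_rows(
  plan=[
    [0,0,-1,0,0,0.3,0],
    [0,0,-1,0,0,0.2,0],
    [0,0,-1,0,0,0,0],
    [0,0,-1,0,0,0,0],
    [0,0,-1,0,0,0,0],
    [0,0,0,0,0,0,0],
  ],
)

```text
time_s: 5.4
position: [0.5255, -0.0421, 0.267]
orientation: [3.141, -0.001, 2.444]
wrist_force: [-0.5, 0.1, -0.5]
opening: 0.0001
grasp_force: 0.0
```

```bash
python3 - <<'E'
from h import *
import cv2
s=monitor.state();print(s['time_s'],s['position'],s['orientation'],s['joint_positions'],s['wrist_force'])
cv2.imwrite("pics/w2.png",optics.camera('wrist')[:,:,::-1])
E
```

```text
5.4 [ 0.52545408 -0.04206662  0.26701634] [ 3.14125685e+00 -5.55754785e-04  2.44356690e+00] [ 0.64216801  0.43378026 -0.74713634  1.97258783  0.37942101  0.87807788
  0.56659927] [-0.54470305  0.11366925 -0.49991558]
```

View pics/w2.png

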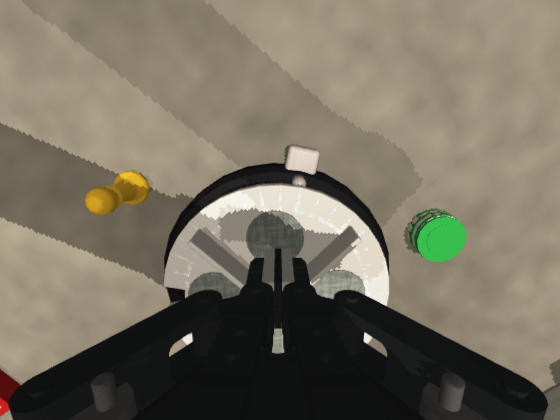

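The pin top is visible at (300,181). The fingers are mid-bay, between the dividers. I'll descend and sweep clockwise.

Call:
play_rows(
  plan=[
    [0,0,0,0,0,0.88,0],
    [0,0,0.5,0,0,0.88,0],
    [0,0,0,0,0,0,0],
    [0,0,1,0,0.21,0,0],
    [0,0,1,0,0.21,0,0],
    [0,0,1,0,0.21,0,0],
    [0,0,1,0,0.21,0,0],
    [0,0,1,0,0.21,0,0],
    [0,0,1,0,0.21,0,0],
    [0,0,0,0,0,0,0],
  ],
)

```text
time_s: 6.7
position: [0.5522, -0.0255, 0.2242]
orientation: [3.14, 0.0, 1.766]
wrist_force: [-0.8, -0.4, -0.0]
opening: 0.0003
grasp_force: 0.0
```

```bash
python3 - <<'E'
from h import *
s=monitor.state();v=s['position'][:2]-np.array([.563,-.0745]);print(s['position'],np.hypot(*v),np.degrees(np.arctan2(v[1],v[0])),np.degrees(s['orientation'][2]),s['joint_positions'],s['wrist_force'])
E
```

```text
[ 0.55215806 -0.02548852  0.22420059] 0.05019634576209866 102.47365323059573 101.18397008780234 [ 0.43408546  0.4994171  -0.55024248  1.9375953   0.35700693  0.79967047
 -0.11862003] [-0.81390445 -0.36048632 -0.04440216]
```

Call:
play_rows(
  plan=[
    [0,0,1,0,0.21,0,0],
    [0,0,1,0,0.21,0,0],
    [0,0,1,0,0.21,0,0],
    [0,0,1,0,0.21,0,0],
    [0,0,1,0,0.21,0,0],
    [0,0,1,0,0.21,0,0],
    [0,0,1,0,0.21,0,0],
    [0,0,1,0,0.21,0,0],
    [0,0,1,0,0.21,0,0],
    [0,0,1,0,0.21,0,0],
    [0,0,1,0,0.21,0,0],
    [0,0,0,0,0,0,0],
  ],
)

```text
time_s: 8.2
position: [0.6037, -0.0433, 0.2238]
orientation: [3.141, -0.002, 0.615]
wrist_force: [0.1, 0.9, -0.3]
opening: 0.0001
grasp_force: 0.2
```

```bash
python3 - <<'E'
from h import *
import cv2
s=monitor.state();v=s['position'][:2]-np.array([.563,-.0745]);print(s['position'],np.hypot(*v),np.degrees(np.arctan2(v[1],v[0])),np.degrees(s['orientation'][2]),s['joint_positions'],s['wrist_force'])
a=optics.camera('side')[170:350,190:410];b=optics.camera('top')[150:310,230:430]
cv2.imwrite('pics/c3.png',np.hstack([cv2.resize(a,(440,360)),cv2.resize(b,(350,360))])[:,:,::-1])
E
```

```text
[ 0.60370364 -0.04327575  0.22380462] 0.05130048928256134 37.492246209796804 35.23994355153962 [ 0.23242842  0.5330133  -0.28329366  1.81941726  0.19562136  0.81491668
 -1.10387129] [ 0.05877792  0.94212611 -0.27944559]
```

View pics/c3.png

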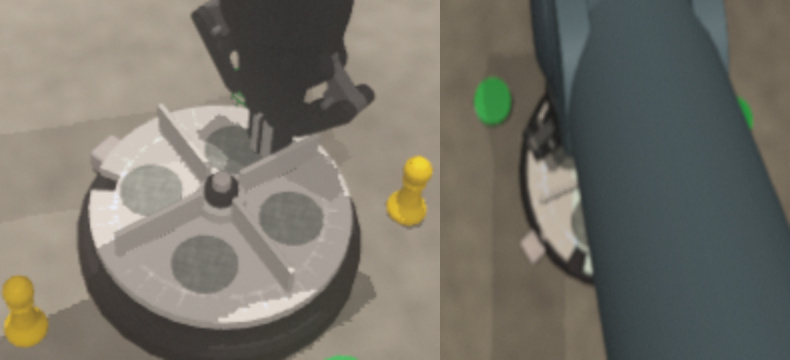

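The side crop shows the notch close to the pin, at full-frame (241,261) against the lug at (243,246). The finger is in contact with the divider. Next I'll compute the remaining angle from the divider tips.

```bash
python3 - <<'E'
from h import *
c=np.array([.563,-.0745,0]);cs=ray('side',(300,260),.07);print(cs)
P=[ray('side',(190+u/2,170+v/2),.066) for u,v in [(163,107),(322,141),(117,236),(289,270)]]
c2=np.mean(P,0);print(c2)
for p in P: v=p-c2;print(np.hypot(*v[:2]),np.degrees(np.arctan2(v[1],v[0])))
n=ray('side',(241.5,261.5),.042)-c2;print('n',np.hypot(*n[:2]),np.degrees(np.arctan2(n[1],n[0])))
n=ray('side',(243.5,246),.022)-c2;print('lug',np.hypot(*n[:2]),np.degrees(np.arctan2(n[1],n[0])))
E
```

```text
[ 0.56429665 -0.07896109  0.07      ]
[ 0.56599207 -0.07979278  0.066     ]
0.07448403112831742 110.11838141487273
0.07447082141127724 17.725764368118895
0.07465419823008522 -159.76731532960503
0.07122660410669905 -69.6820020094607
n 0.07913951583997858 155.75909768976916
lug 0.09831737119690259 131.4395420837371
```

Call:
play_rows(
  plan=[
    [0,0,1,0,0.21,0,0],
    [0,0,1,0,0.21,0,0],
    [0,0,1,0,0.21,0,0],
    [0,0,0.4,0,0.08,0,0],
    [0,0,0,0,0,0,0],
    [0,0,0,0,0,0,0],
  ],
)

```text
time_s: 9.05
position: [0.6113, -0.0592, 0.2232]
orientation: [-3.141, 0.0, 0.258]
wrist_force: [0.1, 1.8, 1.2]
opening: 0.0003
grasp_force: 0.3
```

```bash
python3 - <<'E'
from h import *
import cv2
from scipy.spatial.transform import Rotation as R
s=monitor.state();v=s['position'][:2]-np.array([.563,-.0745]);print(s['position'],np.hypot(*v),np.degrees(np.arctan2(v[1],v[0])),np.degrees(s['orientation'][2]),s['wrist_force'])
a=optics.camera('side')[200:320,220:380];cv2.imwrite('pics/c4.png',cv2.resize(a,(800,600),interpolation=cv2.INTER_CUBIC)[:,:,::-1])
# pin from w2
def T(p,e): t=np.eye(4);t[:3,:3]=R.from_euler('xyz',e).as_matrix();t[:3,3]=p;return t
m=np.load('w1.npy',allow_pickle=True).item()
rel=np.linalg.inv(T([.5075826,-.07262611,.4040936],[-3.1405,.00064,.87756]))@m['cam_to_world']
m2=dict(K=m['K'],cam_to_world=T([.52545,-.04207,.26702],[3.14126,-.00056,2.44357])@rel)
for uv,z in [((300,181),.029),((301,159),.022)]:
  p=ray('',uv,z,m2);v=p-[.563,-.0745,0];print('pin',p,np.hypot(*v[:2]),np.degrees(np.arctan2(v[1],v[0])))
E
```

```text
[ 0.61131004 -0.05921876  0.22317752] 0.05066928622175484 17.55299299311726 14.763275119828412 [0.13338041 1.79496253 1.16584079]
pin [ 0.51131282 -0.00820456  0.029     ] 0.08406336829470612 127.94173145434296
pin [0.50062648 0.00195869 0.022     ] 0.09867313306630619 129.20689825515498
```

View pics/c4.png

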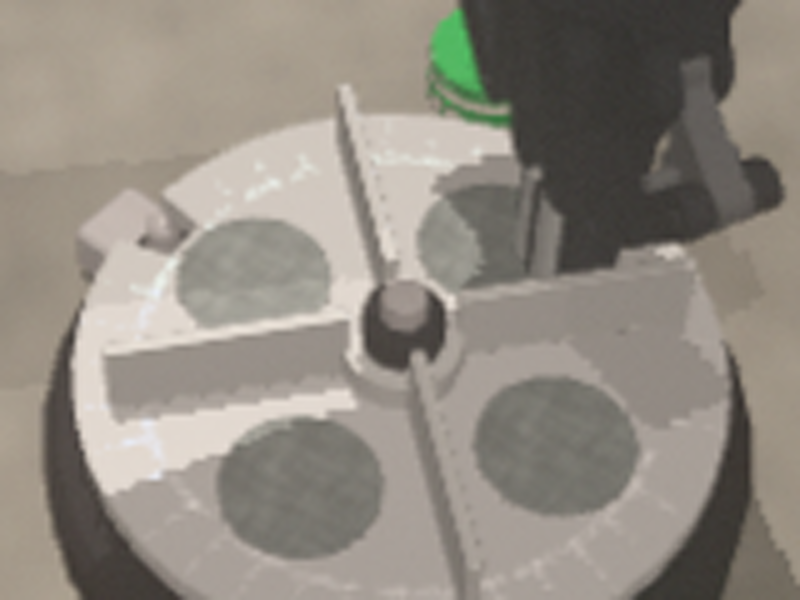

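The crop (5x, origin (220,200)) shows divider tips at (343,88), (108,352), (690,268) and (468,592). The notch mouth runs between about (140,242) and (165,190), nearly at the pin.

```bash
python3 - <<'E'
from h import *
f=lambda u,v,z: ray('side',(220+u/5-.4,200+v/5-.4),z)
P=[f(*q,.066) for q in [(343,88),(108,352),(690,268),(468,592)]]
cs=(P[0]+P[3]+P[1]+P[2])/4;print(cs,f(405,306,.07)); 
for p,o in zip(P,(45,-45,135,-135)): v=p-cs;print(np.hypot(*v[:2]),(np.degrees(np.arctan2(v[1],v[0]))+o)%360)
for k,u,v,z in [('n',140,242,.042),('n',165,190,.042),('lug',115,215,.022),('pin',155,225,.03)]:
  v=f(u,v,z)-cs;print(k,np.hypot(*v[:2]),np.degrees(np.arctan2(v[1],v[0])))
E
```

```text
[ 0.56428558 -0.0795151   0.066     ] [ 0.56476796 -0.08029914  0.07      ]
0.07682788102977386 134.77265012940262
0.07354760759240113 133.87438897773802
0.07500326231754596 135.67427508318292
0.07917448974324949 133.71936443962477
n 0.0797303088079522 138.28565331869137
n 0.08600257761216035 125.79925496670404
lug 0.10210776943363706 128.67497050521519
pin 0.08651334188170083 128.47674201951693
```

Call:
play_rows(
  plan=[
    [0,0,0.5,0,0.1,0,0],
    [0,0,0.45,0,0.1,0,0],
    [0,0,0,0,0,0,0],
    [0,0,0,0,0,0,0],
  ],
)

```text
time_s: 9.6
position: [0.6125, -0.0643, 0.2231]
orientation: [3.141, 0.0, 0.157]
wrist_force: [-0.5, 1.0, -0.8]
opening: -0.0003
grasp_force: 0.3
```

```bash
python3 - <<'E'
from h import *
import cv2
s=monitor.state();v=s['position'][:2]-np.array([.563,-.0745]);print(s['position'],np.hypot(*v),np.degrees(np.arctan2(v[1],v[0])),np.degrees(s['orientation'][2]),s['wrist_force'])
a=optics.camera('side')[200:320,220:380];cv2.imwrite('pics/c5.png',cv2.resize(a,(800,600),interpolation=cv2.INTER_CUBIC)[:,:,::-1])
E
```

```text
[ 0.61253381 -0.06434548  0.22313817] 0.05056394358810139 11.585228357107939 9.012870961364737 [-0.50838951  0.96980937 -0.8491774 ]
```

View pics/c5.png

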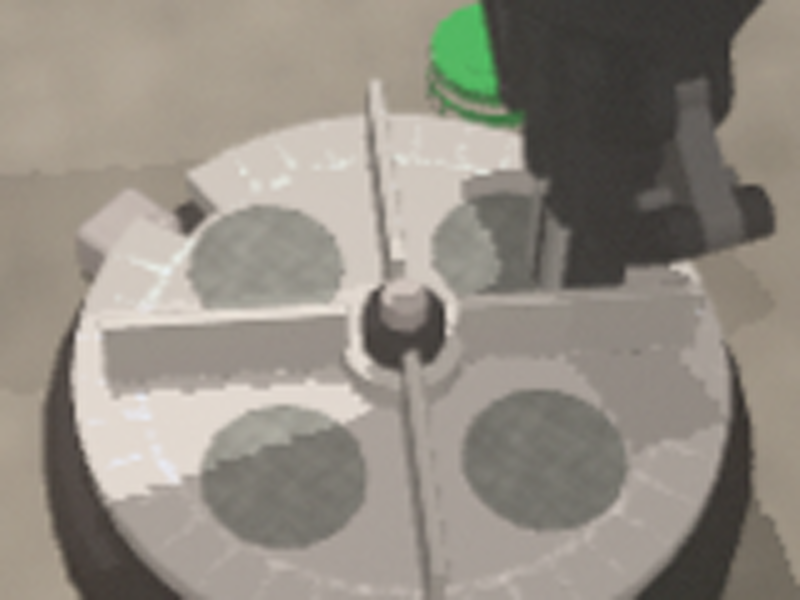

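```bash
python3 - <<'E'
from h import *
m=optics.camera_model('side');W=np.linalg.inv(m['cam_to_world'])
def pr(p): q=m['K']@(W[:3,:3]@p+W[:3,3]);q=q[:2]/q[2];return ((q-[220,200]+.4)*5).round(0)
c=np.array([.5645,-.0798])
P=lambda r,a,z:pr(np.array([c[0]+r*np.cos(np.radians(a)),c[1]+r*np.sin(np.radians(a)),z]))
for a in(126,128.5,131): print('pin',a,P(84,0,0) if 0 else P(.084,a,.032),'lug',P(.1,a,.022))
for a in(126,128,130,132,134):
  print(a,'tips',[P(.076,a+o,.066) for o in(45,-45,135,-135)],'rim corners',P(.084,a+6.15,.042),P(.084,a-6.15,.042),'inner',P(.068,a,.042))
E
```

```text
pin 126 [171. 218.] lug [133. 210.]
pin 128.5 [162. 226.] lug [122. 219.]
pin 131 [153. 234.] lug [111. 228.]
126 tips [array([ 97., 320.]), array([387.,  88.]), array([422., 584.]), array([706., 309.])] rim corners [148. 215.] [195. 178.] inner [212. 227.]
128 tips [array([ 97., 328.]), array([377.,  88.]), array([433., 584.]), array([705., 300.])] rim corners [141. 222.] [187. 183.] inner [206. 232.]
130 tips [array([ 98., 337.]), array([368.,  89.]), array([445., 583.]), array([703., 292.])] rim corners [134. 229.] [179. 189.] inner [200. 237.]
132 tips [array([ 98., 346.]), array([358.,  89.]), array([456., 582.]), array([700., 283.])] rim corners [128. 236.] [171. 195.] inner [194. 243.]
134 tips [array([ 99., 355.]), array([348.,  90.]), array([468., 580.]), array([697., 275.])] rim corners [122. 243.] [163. 201.] inner [189. 248.]
```

The plate now matches a notch angle of about 128°, against about 128.5° for the pin. I'll back off the divider and press gently.

Call:
play_rows(
  plan=[
    [0,0,0,0,-0.24,0,0],
    [0,0,0,0,0,0.15,0],
    [0,0,0,0,0,0.15,0],
    [0,0,0,0,0,0.1,0],
    [0,0,0,0,0,0.1,0],
    [0,0,0,0,0,0,0],
  ],
)

```text
time_s: 10.4
position: [0.6117, -0.0583, 0.2112]
orientation: [3.142, 0.001, 0.157]
wrist_force: [-1.6, 0.2, 5.0]
opening: 0.0001
grasp_force: 2.3
```

Call:
play_rows(
  plan=[
    [0,0,0,0,0,0.04,0],
    [0,0,0,0,0,0.04,0],
    [0,0,0,0,0,0,0],
  ],
)

```text
time_s: 10.78
position: [0.6117, -0.0583, 0.2093]
orientation: [3.142, 0.001, 0.157]
wrist_force: [-2.0, 0.4, 5.6]
opening: 0.0002
grasp_force: 2.7
```

It has moved well past the 2 mm stop at about 6 N, so it is in the notch. I'll carry on down.

Call:
play_rows(
  plan=[
    [0,0,0,0,0,0.08,0],
    [0,0,0,0,0,0.08,0],
    [0,0,0,0,0,0.08,0],
    [0,0,0,0,0,0,0],
  ],
)

```text
time_s: 11.28
position: [0.6117, -0.0584, 0.2032]
orientation: [3.141, 0.001, 0.157]
wrist_force: [-1.6, 0.9, 5.0]
opening: -0.0
grasp_force: 2.5
```

Call:
play_rows(
  plan=[
    [0,0,0,0,0,0.04,0],
    [0,0,0,0,0,0.04,0],
    [0,0,0,0,0,0,0],
  ],
)

```text
time_s: 11.65
position: [0.612, -0.0586, 0.2026]
orientation: [3.141, 0.0, 0.156]
wrist_force: [-4.3, 0.2, 11.8]
opening: 0.0001
grasp_force: 5.6
```

Call:
play_rows(
  plan=[
    [0,0,0,0,0,0.04,0],
    [0,0,0,0,0,0.04,0],
    [0,0,0,0,0,0,0],
  ],
)

```text
time_s: 12.02
position: [0.6124, -0.059, 0.202]
orientation: [3.14, -0.0, 0.156]
wrist_force: [-5.6, -0.3, 16.9]
opening: -0.0
grasp_force: 8.7
```

Call:
play_rows(
  plan=[
    [0,0,0,0,0,-0.3,0],
    [0,0,0,0,0,-0.8,0],
    [0,0,0,0,0,-1,0],
    [0,0,0,0,0,-1,0],
    [0,0,0,0,0,-1,0],
    [0,0,0,-0.5,-1,-1,0],
    [0,0,0,0,-1,-0.5,0],
    [0,0,0,0,-1,0,0],
    [0,0,0,0,-1,0,0],
    [0,0,0,0,-1,0,0],
    [0,0,0,0,-1,0,0],
    [0,0,0,0,0,0,0],
  ],
)

```text
time_s: 13.52
position: [0.5753, 0.0909, 0.3393]
orientation: [-3.14, -0.001, 0.162]
wrist_force: [0.2, -0.9, -0.6]
opening: -0.0003
grasp_force: 0.0
```

```bash
python3 - <<'E'
from h import *
import cv2
s=monitor.state();print(s['time_s'],s['position'],s['wrist_force'])
a=optics.camera('side')[190:400,180:420];cv2.imwrite('pics/c6.png',cv2.resize(a,(686,600),interpolation=cv2.INTER_CUBIC)[:,:,::-1])
E
```

```text
13.525 [0.57531377 0.09086511 0.33925035] [ 0.23184754 -0.93272548 -0.58773998]
```

View pics/c6.png

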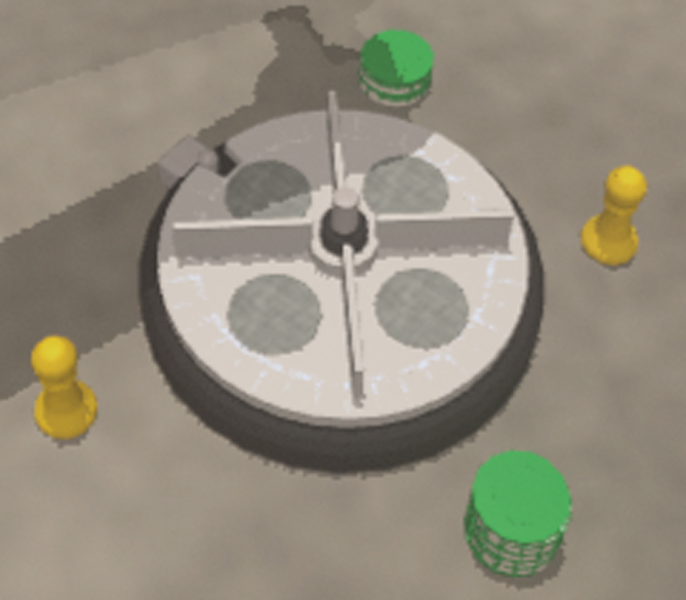

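The picture shows the pin at (207,158) standing in the notch, the plate seated low, the pawns and chip stacks upright in place, and the hand clear.

```bash
python3 -c "
from workcell import workorder
print(workorder.close_job())"
```

```text
the job is handed in; nothing more can be done
None
```

I turned the plate until its notch stood over the pin and pressed it down until it stopped, about the full 12 mm. The pawns and chip stacks look undisturbed, the hand is clear, and the job was handed in at about 13.5 s.

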